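Crank the left desk speaker up level with the right one

TASK

The left desk speaker sits lower than its twin. Fit the loose steel crank fully down over the square shaft on the dark grey gearbox of the speaker riser, and wind it round clockwise (seen from above) until the tops of the two speakers are level. Leave the crank on the shaft and let go of it; do not push on the speakers themselves, and leave the other things on the desk where they are.

Things in the scene. Friction and masses are not known exactly. Their poses are not given: they have to be found in the camera images.
- crank: the loose crank, plain steel with a black upright grip, lying flat on the desk (hub and grip upward) left or right of the gearbox; origin on the hub's axis at the underside, +z up, +x from hub to grip. A flat arm 24 mm wide, 14 mm thick, flush with the underside, reaches 91 mm from the hub's axis. About 0.34 kg, centre of mass about 20 mm from the hub's axis towards the grip
- crank_hub (a point): centre (half-way up) of the crank's hub, 18 mm above its underside: a square block 40 x 40 mm, 36 mm high, with a 23 mm square hole right through it from top to bottom, sides parallel to the block's. The arm leaves it along +x; its two faces beside the arm are free to be pinched, across the crank's y
- crank_grip (a point): centre of the crank's upright grip: a round black cylinder, 30 mm in diameter, from 16 to 77 mm above the crank's underside, that turns freely on its pin, so it can be held without turning the hand as it goes round. Its axis stands 75 mm from the hub's axis along the crank's +x; this point is 28 mm above crank_hub
- shaft_foot (a point): foot of the upright square shaft, on its axis, level with the round shoulder (64 mm wide, 60 mm above the desk) on which the crank's underside rests when fully down (crank_hub is then 18 mm above this point). Shaft: 20 mm square, 31 mm tall, the top 8 mm tapered to 13 mm; x and y are square to its flats. The crank goes on in any of four ways with 9 degrees of play each way
- riser: the dark grey speaker riser, fixed to the desk: gearbox 86 x 86 x 54 mm with the square shaft on top, and behind it a low foot with two short columns carrying one speaker each; origin under the shaft's axis. +x points to the speakers, whose near faces are 170 mm from the shaft's axis
- shaft (a joint): turn of the square shaft, rad: 0 at the start, growing clockwise seen from above. Each full clockwise turn (6.28) raises the left speaker by 20 mm; it stays where it is left. Turning it needs about 2 to 4 N at the crank's grip. It stops at 19
- left_speaker_top (a point): centre of the top of the left (+y) speaker, a black box 100 x 100 x 120 mm fastened on the lifting deck that the shaft raises; it starts 26 to 46 mm lower than the right one
- right_speaker_top (a point): centre of the top of the right (-y) speaker, the same kind of box, on a clamped column that stays at its height; it is the height to match
- mouse: a black computer mouse, 115 x 62 x 34 mm, loose; origin at the centre of its underside
- controller: a dark game controller, 155 mm wide, 38 mm high, loose; origin near the centre of its underside
- can: a drinks can, 62 mm in diameter, 125 mm high, standing loose; origin at the centre of its underside
- tumbler: a drinking glass, 76 mm in diameter, 100 mm high, standing loose; origin at the centre of its underside
- car: a red toy car, 110 mm long, 40 mm high, loose; origin at the centre of its underside
- keyboard: a black keyboard, 360 x 130 x 30 mm, loose, at the right edge of the desk; origin at the centre of its underside
- lift: the left speaker with its lifting deck and post; origin at the centre of the deck's top, 120 mm below left_speaker_top
- fixed: the right speaker with its clamped deck and post; origin at the centre of the deck's top, 120 mm below right_speaker_top
There are look-alikes about, which are no part of the job. What is shaped like the crank but orange or purple is not meant.

How it is judged:
By the outcome, as a careful person would: the job done as asked, in the order asked, and still so for the second after the job is handed in, with the robot touching nothing.
It also fails if it takes over 64 s, if anything falls off the work surface, if the arm or the gripper's body presses on something with over 40 N, if the wrist force passes 120 N, or if a joint passes its speed limit or range.

ROBOT

A 6-joint arm with a two-finger parallel gripper is mounted at the origin on the work surface. World frame = base frame: x ahead of the robot, y to its left, z up, the work surface at z = 0. Lengths are in mm, angles in degrees, forces in N, time in s.
With the tool pointing down it reaches from about 250 to 775 mm from the base axis. Payload 8.9 kg.
Tool frame: the origin (TCP) lies at the very end of the fingers, on their centre line; the grasp point (between the pads) lies 19 mm behind it (env.grip_point_offset is the distance from the TCP to the grasp point, in mm); z points along the fingers, y is the line along which they close (so a half turn about z gives the same grasp; the last joint's range is limited). The gripper opens to 85 mm and grips with 20 to 120 N. Pads are 22 mm wide; open, the fingers measure 114 mm over their backs; the gripper's body (76 mm by 85 mm) begins 54 mm behind the grasp point. The pads swing forward as they close: fully open they stand 13 mm farther back than shut.
Start: joints at [61.175, 16.656, -8.789, 64.555, 0, 82.019], TCP at [186.804, 490.64, 199.605] pointing down, gripper open.
Joint ranges: [-144.48, 144.48], [-52.06, 99.96], [-74.48, 78.29], [-112.23, 115.85], [-86.99, 84.42], [-180, 180]. Speed limits (degrees/s): [127.2, 127.2, 159.86, 180, 180, 180].

INTERFACE

Orientations are given as [roll, pitch, yaw] about the fixed x, y, z axes, in that order (R = Rz(yaw) Ry(pitch) Rx(roll)).
In Python, from rig import env gives the robot as it stands. The module is installed in compiled form; this text tells all that it offers.
- The arm moves only by the tool send_rows, never from a script. Its argument "targets" is text: rows parted by semicolons, each of 7 numbers parted by spaces: the opening, from 0 (shut) to 1 (fully open), then the shift along the tool's x, y, z in mm, then the turn, a rotation vector about the tool's x, y, z in rad. In form: jaw x y z wx wy wz; .... A call has exactly 8 rows; each row shifts and turns the commanded pose from where the row before left it, along the tool's axes as they then stand; what a row does not reach is not made up. A row lasts 1/10 s, in which the tool goes at most 50 mm and 8.59 degrees, less where a joint would pass 70% of its speed; a pose out of reach is approached as far as the arm can. A call is refused whole if a number of a shift passes 50 or a number of a turn 0.15, either way. A call with a gripper value outside its range is refused whole. The fingers move at their own pace and stop on an object; "grip_force" is the grip in N (left out, the last holds). Time passes only in rows, so rows that do not move let the fingers close, or fill a call up. It gives the time, the measured TCP pose, the force, the opening and the grip force at its end, in the units of the state.
- env.observe(): the state, without advancing time (a new reading comes with each control period).
- env.snapshot(name): name is "scene" or "top" or "wrist"; returns (picture, depth): 420x560x3 uint8, red, green, blue; 420x560 float32, mm along the optical axis (not along the pixel's ray), 0 where there is no reading.
- env.calibration(name): a dict with "intrinsics" (3x3 intrinsics, pixels), "D" ([k1, k2, p1, p2, k3] as OpenCV has them; the pictures are not rectified), "position" and "rotation" of the camera in the world. Camera axes: x right, y down, z forward; pixel columns grow to the right and rows downward; lengths in mm; the calibration is good to about 2 mm. A picture is of the moment at which its call begins: read the wrist's pose just before it. calibration takes no time and is no camera call; for the wrist camera it gives the pose at the moment of the call.
- env.sign_off(): hands the job in; it is judged then, once.
The state is a dict: "clock": time; "q": joint angles; "dq": joint speeds; "joint_efforts": joint torques, N m; "eef_pos": TCP position; "tool_rot": TCP orientation; "contact_force": force on the tool from outside, world axes, zero at the start; "moment": the same for the moment, N m; "finger_gap": finger opening in mm; "finger_force": force on a finger pad.
Only numpy, scipy, OpenCV 4.12 (cv2) and the standard library are available. Lean on these libraries where they do the work, as an engineer would, in place of code of your own. Each camera call takes 0.05 s, during which the arm holds its last target. There are 200 camera calls.

## Working session

There is one attempt and no reset: what is moved stays moved. The work goes in short steps, Python scripts to look and compute and a tool call to move; the robot and the scene stay as the last step left them, time stands still between calls to the robot, and variables do not carry over. Pictures are saved under pics/ and viewed, at most 10 in all, crops included, and the job is handed in when it is done.

Besides the shell and the picture viewer there is one more tool, called after ">>>" by a JSON object that holds its "api" and its "payload", one argument or row to a line. send_rows: Moves the arm, as the interface text tells. Its arguments: {"type":"object","properties":{"targets":{"type":"string"},"grip_force":{"type":"number"}},"required":["targets"]}

```bash
mkdir -p pics
cat > h.py <<'E'
import numpy as np, cv2
from rig import env
def snap(n,name):
    c=env.calibration(n); p,d=env.snapshot(n)
    cv2.imwrite(f'pics/{name}.png',p[:,:,::-1]); np.savez(f'pics/{name}.npz',p=p,d=d,K=c['intrinsics'],D=c['D'],t=c['position'],R=c['rotation'])
    return p,d
def load(name): return np.load(f'pics/{name}.npz')
def ray(z,u,v):
    q=cv2.undistortPoints(np.array([[[u,v]]],float),np.array(z['K'],float),np.array(z['D'],float))[0,0]
    return np.array(z['R'])@np.array([q[0],q[1],1.])
def at_depth(z,u,v,r=1):
    w=z['d'][int(v)-r:int(v)+r+1,int(u)-r:int(u)+r+1]; w=w[w>0]
    return np.array(z['t'])+ray(z,u,v)*np.median(w)
def at_z(z,u,v,h):
    r=ray(z,u,v); t=np.array(z['t']); return t+r*(h-t[2])/r[2]
E
python3 - <<'E'
from h import *
a,_=snap('scene','s0'); b,_=snap('top','t0')
s=env.observe(); print(s['clock'],s['eef_pos'],s['tool_rot'],s['finger_gap'])
print(env.calibration('top')['position'],env.calibration('scene')['position'])
E
```

```text
0.1 [186.61062639 490.2749813  199.10409175] [-1.79935789e+02 -8.12016744e-03  1.59157632e+02] 85.42303845237896
[ 394.52740046  -55.42867158 1654.49862198] [1277.08200546 -512.23959472 1460.46090437]
```

View pics/t0.png

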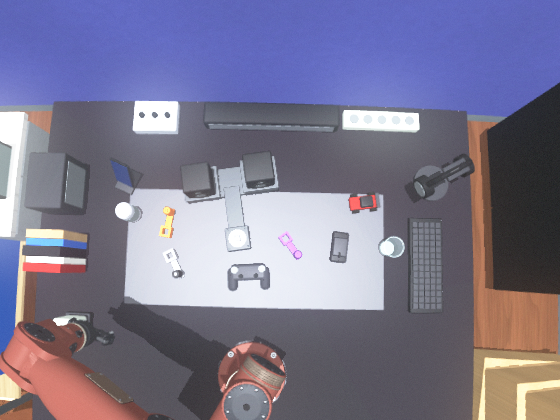

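View pics/s0.png

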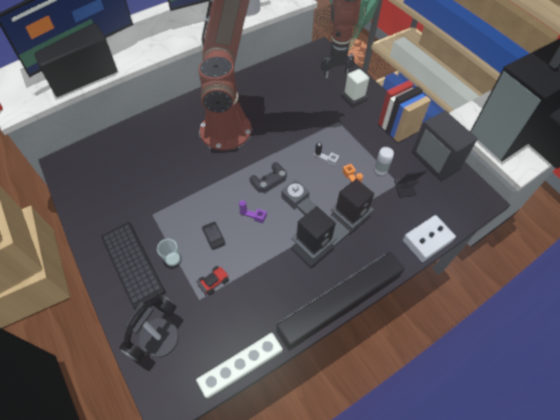

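Top view: steel crank hub ≈(170,256), grip ≈(177,273); gearbox shaft ≈(237,238); orange/purple decoys at (167,222),(290,245); controller just below the gearbox at (248,275). Enlarging.

Run:
```python
from h import *
z=load('t0'); c=z['p'][140:300,120:310,::-1]
cv2.imwrite('pics/t0c.png',cv2.resize(c,None,fx=3.7,fy=3.7,interpolation=cv2.INTER_CUBIC))
for n,u,v in [('hub',170,256),('grip',177,273),('shoulder',237,238),('L',197,178),('R',258,168),('ctrl',248,275),('can',125,212)]:
    print(n,at_depth(z,u,v).round(1))
```

```text
hub [-77669.2 -78119.1 -76409.2]
grip [-78154.5 -78604.5 -76894.5]
shoulder [-115719.6 -116169.6 -114459.6]
L [-87214.5 -87664.5 -85954.6]
R [-121421.2 -121871.1 -120161.2]
ctrl [-125548.4 -125998.3 -124288.4]
can [-44401.3 -44851.3 -43141.3]
```

View pics/t0c.png

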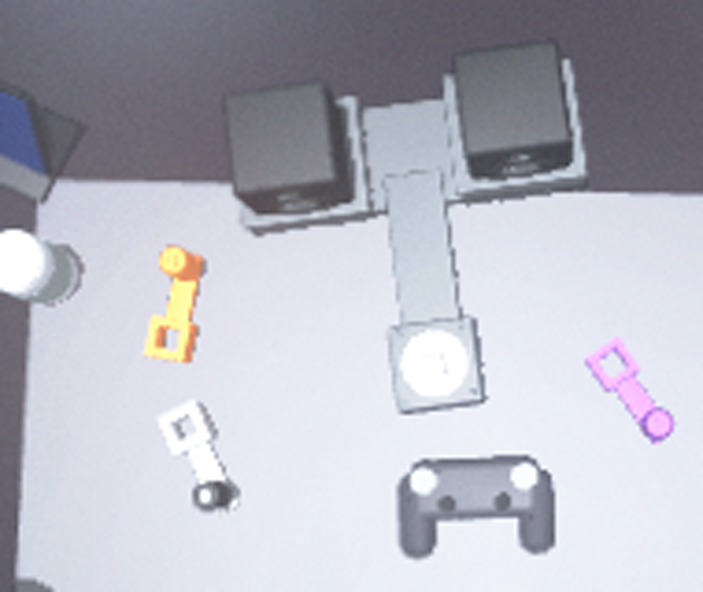

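```bash
sed -i 's/^def ray/from scipy.spatial.transform import Rotation as Ro\ndef RM(z):\n    r=np.array(z["R"],float); return r if r.shape==(3,3) else Ro.from_euler("xyz",r,degrees=True).as_matrix()\ndef ray/; s/return np.array(z\[.R.\])@/return RM(z)@/' h.py
python3 - <<'E'
from h import *
z=load('t0'); print(z['R'])
def f(u,v): return 120+(u+.5)/3.7-.5,140+(v+.5)/3.7-.5
for n,u,v,h in [('hub',188,427,36),('hubouter',187,429,36),('grip',211,495,77),('shaft',434,362,91),('shoulder',433,363,60),('L',277,142,0),('R',510,100,0),('ctrl',475,480,20),('can',20,262,125)]:
    U,V=f(u,v); print(n,at_depth(z,U,V).round(1),at_z(z,U,V,h).round(1))
# gearbox top corners
for u,v in [(390,322),(474,317),(484,403),(402,411)]: print('gb',at_z(z,*f(u,v),54).round(1))
for u,v in [(223,95),(325,83),(340,185),(237,200)]: print('Lsp',at_depth(z,*f(u,v),2).round(1))
for u,v in [(453,52),(556,42)]: print('Rsp',at_depth(z,*f(u,v),2).round(1))
E
```

```text
[-172.6273043    -0.64648033  -88.75857761]
hub [437.8 317.3   3.2] [436.9 309.9  36. ]
hubouter [435.7 318.4   2.9] [434.9 310.9  36. ]
grip [370.5 274.8  78.7] [370.5 275.1  77. ]
shaft [504.6  60.9  89.3] [504.4  60.8  91. ]
shoulder [503.6  61.8  89.2] [505.6  64.   60. ]
L [700.3 208.  176.2] [736.8 239.4   0. ]
R [737.6  -9.6 208. ] [787.  -3.   0.]
ctrl [391.8  20.4  39.1] [391.7  21.3  20. ]
can [588.4 462.5 124.4] [588.3 462.3 125. ]
gb [545.8 108.5  54. ]
gb [552.8  25.2  54. ]
gb [467.7  12.9  54. ]
gb [457.8  93.6  54. ]
Lsp [785.6 298.7   1.8]
Lsp [799.  190.6   8.2]
Lsp [667.4 152.2 140. ]
Lsp [674.  277.9   2.6]
Rsp [836.9  58.3   1.7]
Rsp [ 8.507e+02 -4.970e+01  2.000e-01]
```

```bash
cat >> h.py <<'E'
def plan(pos,yaw,n,start=None,dz=None):
    s=env.observe(); p=np.array(s['eef_pos']) if start is None else np.array(start[:3],float)
    y0=s['tool_rot'][2] if start is None else start[3]
    dy=(yaw-y0+180)%360-180; dp=(np.array(pos)-p)/n
    for i in range(n):
        a=np.radians(y0+dy*i/n); c,si=np.cos(a),np.sin(a)
        print(round(c*dp[0]+si*dp[1],1),round(si*dp[0]-c*dp[1],1),round(-dp[2],1),'0 0',round(-np.radians(dy)/n,3),end='; ')
    print()
E
python3 - <<'E'
from h import *
z=load('t0'); t=z['t']
def f(u,v): return 120+(u+.5)/3.7-.5,140+(v+.5)/3.7-.5
for u,v in [(277,142),(510,95)]:
    U,V=f(u,v); P=[at_depth(z,U+i,V+j,0)[2] for i in range(-8,9) for j in range(-8,8)]
    print(np.median(P),np.std(P))
plan([437,310,150],-152.3,8)
E
```

```text
176.90270943852897 3.3655110513893116
208.40928542076585 3.2082361941115844
-37.3 -9.9 6.1 0 0 -0.106; -36.0 -13.8 6.1 0 0 -0.106; -34.3 -17.5 6.1 0 0 -0.106; -32.3 -21.1 6.1 0 0 -0.106; -29.9 -24.4 6.1 0 0 -0.106; -27.2 -27.4 6.1 0 0 -0.106; -24.1 -30.1 6.1 0 0 -0.106; -20.8 -32.5 6.1 0 0 -0.106;
```

>>> {"api": "send_rows", "payload": {
  "targets": "1 -37.3 -9.9 6 0 0 -0.106; 1 -36 -13.8 6 0 0 -0.106; 1 -34.3 -17.5 6 0 0 -0.106; 1 -32.3 -21.1 6 0 0 -0.106; 1 -29.9 -24.4 6 0 0 -0.106; 1 -27.2 -27.4 6 0 0 -0.106; 1 -24.1 -30.1 6 0 0 -0.106; 1 -20.8 -32.5 6 0 0 -0.106",
  "grip_force": 60
}}

```text
clock: 0.9
eef_pos: [438.3, 309.2, 151.1]
tool_rot: [180.0, -0.0, -152.0]
contact_force: [-0.3, 0.6, 1.1]
finger_gap: 85.4
finger_force: 0.0
```

Run:
```python
from h import *
s=env.observe(); print(s['clock'],s['eef_pos'],s['tool_rot'],s['q'])
snap('wrist','w1'); print(load('w1')['t'])
```

```text
0.9 [438.25246032 309.20198014 151.12096713] [ 1.79995947e+02 -2.81538204e-02 -1.52010106e+02] [ 2.73900000e+01  1.97321103e+01 -1.19481695e+01  5.83479149e+01
  3.75792854e-03 -5.99894224e-01]
[370.40569409 272.49238872 325.7798363 ]
```

View pics/w1.png

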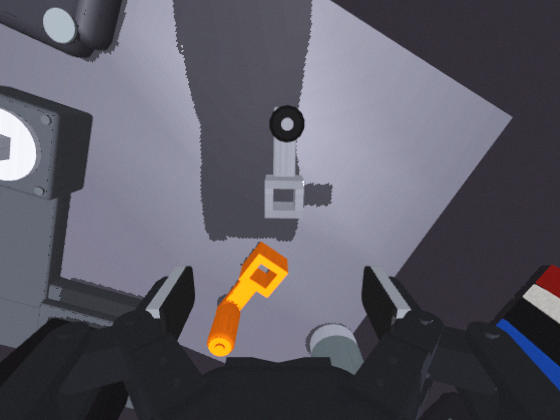

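Wrist view: steel hub top centre ≈(284,199), grip top ≈(287,124); the arm runs straight up in the picture.

Run:
```python
from h import *
z=load('w1')
a=at_z(z,284,200,36);b=at_z(z,287,123.5,77);print(a,b,b-a,np.hypot(*(b-a)[:2]),np.degrees(np.arctan2(*(b-a)[1::-1])))
print(at_depth(z,298,200),at_depth(z,287,117))
c=[at_z(z,*p,36) for p in [(266,183),(302,183),(302,217),(265,217)]]
print(np.mean(c,0),[np.degrees(np.arctan2(*(c[i]-c[j])[1::-1])) for i,j in [(1,0),(2,3),(0,3),(1,2)]])
print(at_z(z,14,148,91),at_z(z,14,148,60))
```

```text
[436.04164462 314.34894283  36.        ] [368.52989085 279.76312578  77.        ] [-67.51175377 -34.58581705  41.        ] 75.85522815473061 -152.8742420221121
[429.17820721 327.08013178  36.29018778] [364.1204072  277.32723694  78.04783348]
[436.46144181 314.2737714   36.        ] [np.float64(118.01733493209868), np.float64(118.02785051284465), np.float64(-154.35611784755173), np.float64(-150.54218429593195)]
[486.44608321  98.11521905  91.        ] [501.7678933   75.09070236  60.        ]
```

Run:
```python
from h import *
plan([436,313,5],-152.3,6)
```

```text
0.4 1.5 24.2 0 0 0.002; 0.4 1.5 24.2 0 0 0.002; 0.4 1.5 24.2 0 0 0.002; 0.4 1.5 24.2 0 0 0.002; 0.4 1.5 24.2 0 0 0.002; 0.4 1.5 24.2 0 0 0.002;
```

Run:
```python
from h import *
s=env.observe(); print(s['clock'],s['eef_pos'],s['tool_rot'],s['q'])
```

```text
0.95 [442.49359503 306.2038464  150.19399334] [-1.79854420e+02  2.54948685e-02 -1.51686603e+02] [ 26.99372889  19.9207885  -11.8166762   58.23369439  -0.14495441
  -1.31967177]
```

Run:
```python
from h import *
p,d=snap('wrist','w2'); z=load('w2'); s=env.observe(); print(s['eef_pos'],s['tool_rot'])
g=cv2.cvtColor(p,cv2.COLOR_RGB2GRAY)
cv2.imwrite('pics/w2c.png',cv2.resize(p[80:240,200:360,::-1],None,fx=3.7,fy=3.7,interpolation=cv2.INTER_CUBIC))
```

```text
[440.17700703 307.67443754 150.43354527] [-1.79936070e+02 -3.90100284e-02 -1.52261484e+02]
```

View pics/w2c.png

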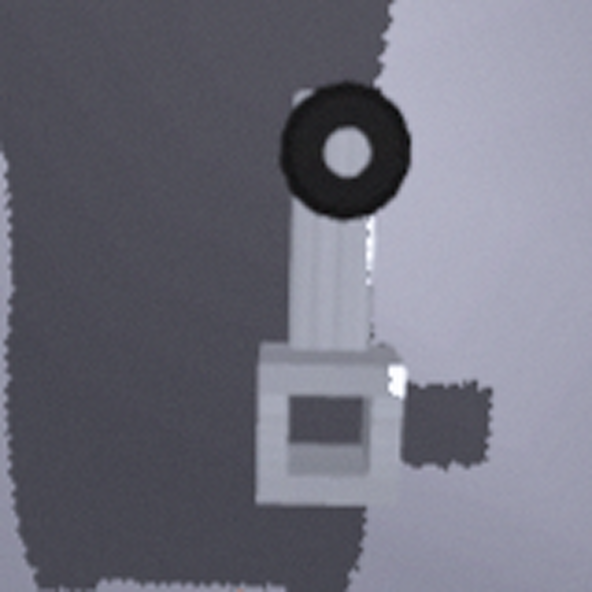

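Hub top-face centre ≈(288.7,197), grip top ≈(293.4,120).

Run:
```python
from h import *
z=load('w2')
a=at_z(z,288.7,197,36);b=at_z(z,293.4,120.3,77);print(a,b,np.hypot(*(b-a)[:2]),np.degrees(np.arctan2(*(b-a)[1::-1])))
s=env.observe(); print(s['eef_pos'],s['tool_rot']); plan([435.5,312.5,5],-152.3,6)
```

```text
[435.13290176 313.67669601  36.        ] [368.41272072 279.56790645  77.        ] 74.93325084670487 -152.92290620820438
[440.17700703 307.67443754 150.43354527] [-1.79936070e+02 -3.90100284e-02 -1.52261484e+02]
0.3 1.1 24.2 0 0 0.0; 0.3 1.1 24.2 0 0 0.0; 0.3 1.1 24.2 0 0 0.0; 0.3 1.1 24.2 0 0 0.0; 0.3 1.1 24.2 0 0 0.0; 0.3 1.1 24.2 0 0 0.0;
```

>>> {"api": "send_rows", "payload": {
  "targets": "1 0.3 1.3 24 0 0 0; 1 0.3 1.3 24 0 0 0; 1 0.3 1.3 24 0 0 0; 1 0.3 1.3 24 0 0 0; 1 0.3 1.3 24 0 0 0; 1 0 0.5 22 0 0 0; 1 0 0 0 0 0 0; 1 0 0 0 0 0 0"
}}

```text
clock: 1.8
eef_pos: [432.2, 316.0, 9.8]
tool_rot: [180.0, -0.1, -152.3]
contact_force: [-0.3, 0.6, 0.4]
finger_gap: 85.6
finger_force: 0.0
```

>>> {"api": "send_rows", "payload": {
  "targets": "1 -1.5 -3 4 0 0 0; 1 0 0 0 0 0 0; 0 0 0 0 0 0 0; 0 0 0 0 0 0 0; 0 0 0 0 0 0 0; 0 0 0 0 0 0 0; 0 0 0 0 0 0 0; 0 0 0 0 0 0 0"
}}

```text
clock: 2.6
eef_pos: [435.4, 314.0, 5.6]
tool_rot: [-180.0, -0.0, -152.3]
contact_force: [0.1, 0.2, -0.3]
finger_gap: 0.5
finger_force: 0.0
```

Run:
```python
from h import *
s=env.observe(); print(s['eef_pos'],s['tool_rot'],s['finger_gap'],s['finger_force'])
```

```text
[435.4077049  313.97893603   5.59825561] [-1.79998966e+02 -2.49317746e-03 -1.52256353e+02] 0.5331787223413441 0.0
```

Run:
```python
from h import *
snap('wrist','w3')
```

```text
(no output)
```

View pics/w3.png

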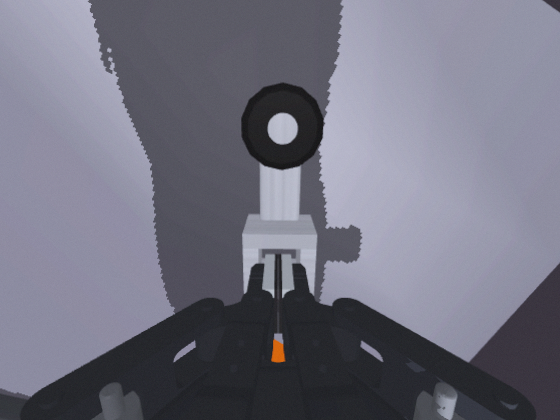

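The shut fingers (tips ≈(278,255)) appear over the hub hole, nothing gripped; checking depths.

Run:
```python
from h import *
z=load('w3'); print(z['t'],env.observe()['eef_pos'],env.observe()['joint_efforts'],env.observe()['contact_force'])
for u,v in [(250,250),(310,240),(310,260),(280,128),(280,200),(258,275),(302,275),(266,258),(278,257),(252,285),(308,285),(278,350),(400,100)]: print(u,v,at_depth(z,u,v).round(1))
cv2.imwrite('pics/w3c.png',cv2.resize(z['p'][205:365,200:360,::-1],None,fx=3.7,fy=3.7,interpolation=cv2.INTER_CUBIC))
```

```text
[367.33880699 277.53777827 180.2287095 ] [435.40403544 313.9764677    5.59265628] [ 5.26886543e-04 -5.99005008e+01  2.54663765e+01  2.83887246e-03
 -2.95930813e-04  1.35274654e-04] [ 0.3998781  -0.12824206 -0.07022669]
250 250 [433.5 295.1  36.2]
310 240 [413.1 321.   36.6]
310 260 [423.4 326.8  36.6]
280 128 [369.  279.1  80. ]
280 200 [406.3 299.3  13.8]
258 275 [434.3 301.9  56.3]
302 275 [424.5 320.7  56.1]
266 258 [429.3 303.2  45.8]
278 257 [426.1 308.4  45.4]
252 285 [435.  299.9  65.8]
308 285 [437.5 333.6  36.5]
278 350 [507.  351.   10.2]
400 100 [324.5 334.3   1.1]
```

View pics/w3c.png

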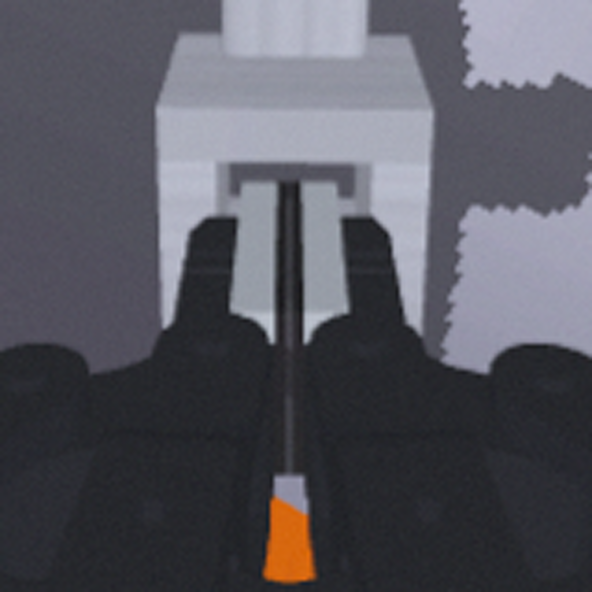

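Run:
```python
from h import *
for n in ['w2','w3']:
    z=load(n); R=RM(z); t=z['t']; K=z['K']; print(K[0,0],R.T.round(2).tolist())
    tcp=np.array([440.2,307.7,150.4]) if n=='w2' else np.array([435.4,314,5.6])
    for dz in [0,19,40,60]:
        print(n,dz,cv2.projectPoints((tcp+[0,0,dz])[None],cv2.Rodrigues(R.T)[0],-R.T@t,K,z['D'])[0].ravel().round(0),(R.T@(tcp+[0,0,dz]-t))[2].round(0))
    if n=='w2':
        for u,v in [(188,270),(185,280),(370,272),(375,285)]: print(u,v,(at_depth(z,u,v)-tcp).round(1), z['d'][v,u])
```

```text
289.6232921916803 [[-0.47, 0.88, -0.0], [0.84, 0.45, 0.3], [0.27, 0.14, -0.95]]
w2 0 [283. 243.] 189.0
w2 19 [283. 256.] 171.0
w2 40 [284. 274.] 151.0
w2 60 [284. 296.] 132.0
188 270 [ 14.6 -44.2  50.7] 138.51393
185 280 [ 16.1 -43.1  56.7] 133.34422
370 272 [-27.   30.8  54.1] 133.15146
375 285 [-25.5  31.3  62.7] 126.99084
289.6232921916803 [[-0.47, 0.88, -0.0], [0.84, 0.44, 0.3], [0.27, 0.14, -0.95]]
w3 0 [279. 245.] 190.0
w3 19 [279. 258.] 172.0
w3 40 [279. 276.] 152.0
w3 60 [279. 298.] 133.0
```

Run:
```python
from h import *
print(env.grip_point_offset)
z=load('w3')
for v in range(250,330,8):
    print(v,[at_depth(z,u,v,0).round(0).tolist() for u in (262,269,290)])
```

```text
18.700000000000003
250 [[446.0, 306.0, 2.0], [444.0, 311.0, 1.0], [437.0, 323.0, 1.0]]
258 [[451.0, 309.0, 2.0], [428.0, 304.0, 46.0], [423.0, 314.0, 47.0]]
266 [[434.0, 303.0, 47.0], [429.0, 305.0, 54.0], [424.0, 314.0, 55.0]]
274 [[434.0, 304.0, 55.0], [428.0, 305.0, 63.0], [424.0, 314.0, 62.0]]
282 [[433.0, 304.0, 62.0], [428.0, 305.0, 69.0], [423.0, 313.0, 71.0]]
290 [[429.0, 302.0, 76.0], [428.0, 305.0, 76.0], [424.0, 313.0, 76.0]]
298 [[428.0, 302.0, 84.0], [427.0, 305.0, 83.0], [423.0, 312.0, 83.0]]
306 [[428.0, 303.0, 88.0], [427.0, 305.0, 87.0], [423.0, 312.0, 88.0]]
314 [[428.0, 303.0, 92.0], [427.0, 305.0, 93.0], [423.0, 312.0, 92.0]]
322 [[428.0, 303.0, 97.0], [430.0, 307.0, 93.0], [424.0, 312.0, 97.0]]
```

>>> {"api": "send_rows", "payload": {
  "targets": "1 0 0 0 0 0 0; 1 0 0 0 0 0 0; 1 0 0 0 0 0 0; 1 0 0 0 0 0 0; 1 0 0 0 0 0 0; 1 0 0 4 0 0 0; 1 0 0 5 0 0 0; 1 0 0 0 0 0 0"
}}

```text
clock: 3.45
eef_pos: [434.8, 313.6, -4.3]
tool_rot: [-180.0, -0.1, -152.3]
contact_force: [-0.5, 0.1, 0.3]
finger_gap: 85.1
finger_force: 0.0
```

The reported TCP is below desk level with no contact: the real fingertips are about 38 mm short of the stated TCP (matches the depth image). I'll allow for that.

>>> {"api": "send_rows", "payload": {
  "targets": "1 0 0 8 0 0 0; 1 0 0 8 0 0 0; 1 0 0 8 0 0 0; 1 0 0 0 0 0 0; 0 0 0 0 0 0 0; 0 0 0 0 0 0 0; 0 0 0 0 0 0 0; 0 0 0 0 0 0 0"
}}

```text
clock: 4.25
eef_pos: [435.9, 314.3, -26.8]
tool_rot: [180.0, 0.1, -152.3]
contact_force: [-2.4, -0.8, 4.8]
finger_gap: 39.3
finger_force: 62.3
```

Run:
```python
from h import *
s=env.observe(); print(s['eef_pos'],s['tool_rot'],s['finger_gap'],s['finger_force'],s['contact_force'])
```

```text
[435.86584922 314.26840952 -26.81377914] [ 1.79993416e+02  5.96569092e-02 -1.52256664e+02] 39.31458066538589 62.27024931460619 [-2.35325439 -0.82015654  4.78522307]
```

Run:
```python
from h import *
plan([500,150,103],-171,8,start=[436,314,103,-152.3])
```

```text
2.4 -21.9 -0.0 0 0 0.041; 1.6 -22.0 -0.0 0 0 0.041; 0.7 -22.0 -0.0 0 0 0.041; -0.2 -22.0 -0.0 0 0 0.041; -1.1 -22.0 -0.0 0 0 0.041; -2.0 -21.9 -0.0 0 0 0.041; -2.9 -21.8 -0.0 0 0 0.041; -3.8 -21.7 -0.0 0 0 0.041;
```

>>> {"api": "send_rows", "payload": {
  "targets": "0 0 0 -10 0 0 0; 0 0 0 -20 0 0 0; 0 0 0 -20 0 0 0; 0 0 0 -20 0 0 0; 0 0 0 -20 0 0 0; 0 0 0 -20 0 0 0; 0 0 0 -20 0 0 0; 0 0 0 0 0 0 0"
}}

```text
clock: 5.05
eef_pos: [437.0, 314.8, 105.4]
tool_rot: [180.0, 0.3, -152.3]
contact_force: [0.8, 0.7, -3.8]
finger_gap: 39.2
finger_force: 62.3
```

>>> {"api": "send_rows", "payload": {
  "targets": "0 2.4 -22 0 0 0 0.041; 0 1.6 -22 0 0 0 0.041; 0 0.7 -22 0 0 0 0.041; 0 -0.2 -22 0 0 0 0.041; 0 -1.1 -22 0 0 0 0.041; 0 -2 -22 0 0 0 0.041; 0 -3 -22 0 0 0 0.041; 0 -4 -18 0 0 0 0.041"
}}

```text
clock: 5.85
eef_pos: [498.6, 151.9, 101.7]
tool_rot: [-180.0, -0.1, -171.2]
contact_force: [0.5, -0.4, -2.6]
finger_gap: 39.0
finger_force: 62.3
```

>>> {"api": "send_rows", "payload": {
  "targets": "0 0 0 0 0 0 0; 0 0 0 0 0 0 0; 0 0 0 0 0 0 0; 0 0 0 0 0 0 0; 0 0 0 0 0 0 0; 0 0 0 0 0 0 0; 0 0 0 0 0 0 0; 0 0 0 0 0 0 0"
}}

```text
clock: 6.65
eef_pos: [498.9, 153.2, 102.6]
tool_rot: [180.0, 0.0, -171.0]
contact_force: [0.1, 0.3, -2.7]
finger_gap: 39.1
finger_force: 62.5
```

Run:
```python
from h import *
s=env.observe(); print(s['eef_pos'],s['tool_rot'])
snap('wrist','w4')
z=load('w4');R=RM(z)
for P in [(505,62,60),(505,62,91)]: print(cv2.projectPoints(np.array([P],float),cv2.Rodrigues(R.T)[0],-R.T@z['t'],z['K'],z['D'])[0].ravel())
```

```text
[498.94859342 153.23143996 102.61279906] [ 1.79999255e+02  7.83714586e-04 -1.71038281e+02]
[162.81032929 212.725239  ]
[145.5852489  226.40117069]
```

View pics/w4.png

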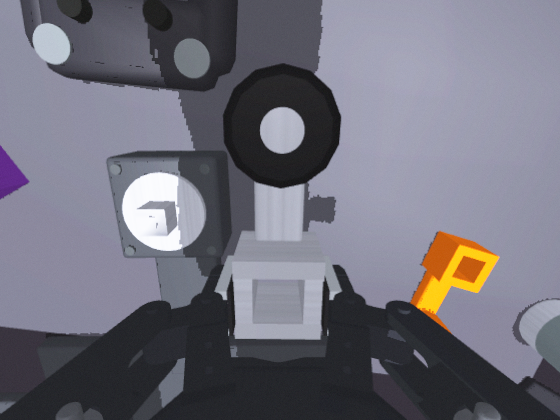

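Shoulder disc centre ≈(164,211), bolts ≈(115,169),(205,168),(131,250); the crank hangs level in the jaws.

Run:
```python
from h import *
z=load('w4'); p=z['p'].astype(int)
b=[at_z(z,*q,54) for q in [(115,169),(205,168),(131,250)]]
print('bolts',[x.round(1).tolist() for x in b], [np.degrees(np.arctan2(*(v)[1::-1])) for v in (b[1]-b[0],b[2]-b[0])],((b[1]+b[2])/2).round(1))
print('disc guess',at_z(z,164,211,60).round(1))
# disc by height
H=[];S=[]
for v in range(160,265):
    for u in range(100,225):
        q=at_depth(z,u,v,0)
        if 57.5<q[2]<63 and z['p'][v,u].min()>120: H.append(q[:2])
        if q[2]>86 and q[2]<96: S.append(q[:2])
for n,X in (('disc',H),('shafttop',S)):
    if len(X)<10: print(n,len(X));continue
    X=np.array(X,np.float32); print(n,len(X),X.min(0),X.max(0),cv2.minEnclosingCircle(X),cv2.minAreaRect(X))
hub=[at_z(z,*q,130+36) for q in [(237,279),(325,278),(322,337),(234,337)]];print(np.mean(hub,0))
print('grip',at_z(z,283,130,130+77).round(1))
```

```text
bolts [[477.5, 22.3, 54.0], [465.8, 90.5, 54.0], [544.6, 34.7, 54.0]] [np.float64(99.68439994957036), np.float64(10.498569090483802)] [505.2  62.6  54. ]
disc guess [503.4  62.9  60. ]
disc 3768 [473.2677    20.623806] [545.79834  94.63782] ((506.0279541015625, 51.064449310302734), 43.594722747802734) ((504.3872985839844, 60.317161560058594), (72.08430480957031, 67.84326934814453), 10.055009841918945)
shafttop 643 [494.8197    52.838924] [513.64624  72.71661] ((504.671875, 62.716712951660156), 12.372432708740234) ((504.5997009277344, 63.163944244384766), (18.674510955810547, 18.3044376373291), 9.172504425048828)
[502.34792357 153.94846351 166.        ]
grip [424.7 142.2 207. ]
  return _methods._mean(a, axis=axis, dtype=dtype,
  ret = ret.dtype.type(ret / rcount)
```

Run:
```python
from h import *
plan([504.6,62.3,72],-170.5,6)
```

```text
1.4 -15.1 5.1 0 0 -0.002; 1.5 -15.1 5.1 0 0 -0.002; 1.5 -15.1 5.1 0 0 -0.002; 1.5 -15.1 5.1 0 0 -0.002; 1.5 -15.1 5.1 0 0 -0.002; 1.6 -15.1 5.1 0 0 -0.002;
```

>>> {"api": "send_rows", "payload": {
  "targets": "0 1.5 -15.1 0 0 0 -0.002; 0 1.5 -15.1 0 0 0 -0.002; 0 1.5 -15.1 5 0 0 -0.002; 0 1.5 -15.1 5 0 0 -0.002; 0 1.5 -15.1 10 0 0 0; 0 1.5 -15.1 11 0 0 0; 0 0 0 0 0 0 0; 0 0 0 0 0 0 0"
}}

```text
clock: 7.5
eef_pos: [504.5, 62.3, 71.7]
tool_rot: [180.0, -0.0, -170.6]
contact_force: [-0.2, -0.1, -3.2]
finger_gap: 39.1
finger_force: 62.7
```

>>> {"api": "send_rows", "payload": {
  "targets": "0 0 0 0 0 0 0; 0 0 0 0 0 0 0; 0 0 0 0 0 0 0; 0 0 0 0 0 0 0; 0 0 0 0 0 0 0; 0 0 0 0 0 0 0; 0 0 0 0 0 0 0; 0 0 0 0 0 0 0"
}}

```text
clock: 8.3
eef_pos: [504.6, 62.2, 71.6]
tool_rot: [180.0, -0.0, -170.6]
contact_force: [0.6, -1.4, -2.5]
finger_gap: 38.8
finger_force: 62.7
```

Descend about 20 mm, watching the force.

>>> {"api": "send_rows", "payload": {
  "targets": "0 0 0 3 0 0 0; 0 0 0 3 0 0 0; 0 0 0 3 0 0 0; 0 0 0 3 0 0 0; 0 0 0 3 0 0 0; 0 0 0 3 0 0 0; 0 0 0 0 0 0 0; 0 0 0 0 0 0 0"
}}

```text
clock: 9.1
eef_pos: [504.6, 62.2, 53.5]
tool_rot: [-180.0, -0.0, -170.6]
contact_force: [0.7, -0.9, -2.8]
finger_gap: 39.5
finger_force: 62.7
```

>>> {"api": "send_rows", "payload": {
  "targets": "0 0 0 3 0 0 0; 0 0 0 3 0 0 0; 0 0 0 3 0 0 0; 0 0 0 3 0 0 0; 0 0 0 3 0 0 0; 0 0 0 3 0 0 0; 0 0 0 0 0 0 0; 0 0 0 0 0 0 0"
}}

```text
clock: 9.9
eef_pos: [504.6, 62.2, 35.5]
tool_rot: [180.0, -0.0, -170.6]
contact_force: [0.7, -0.1, -2.6]
finger_gap: 39.3
finger_force: 62.7
```

>>> {"api": "send_rows", "payload": {
  "targets": "0 0 0 1 0 0 0; 0 0 0 1 0 0 0; 0 0 0 1 0 0 0; 0 0 0 1 0 0 0; 0 0 0 0 0 0 0; 0 0 0 0 0 0 0; 0 0 0 0 0 0 0; 0 0 0 0 0 0 0"
}}

```text
clock: 10.7
eef_pos: [504.7, 62.3, 33.1]
tool_rot: [-180.0, 0.1, -170.6]
contact_force: [-6.9, 0.2, 19.6]
finger_gap: 39.2
finger_force: 65.6
```

Seated (contact at underside 60 mm). Release and rise.

>>> {"api": "send_rows", "payload": {
  "targets": "0 0 0 -2 0 0 0; 1 0 0 0 0 0 0; 1 0 0 0 0 0 0; 1 0 0 0 0 0 0; 1 0 0 0 0 0 0; 1 0 0 -10 0 0 0; 1 0 0 -25 0 0 0; 1 0 0 -30 0 0 0"
}}

```text
clock: 11.5
eef_pos: [503.7, 62.3, 99.2]
tool_rot: [180.0, -0.1, -170.6]
contact_force: [1.4, -0.8, 0.3]
finger_gap: 85.4
finger_force: 0.0
```

>>> {"api": "send_rows", "payload": {
  "targets": "0.6 0 0 -30 0 0 0; 0.6 25 0 0 0 0 0; 0.6 25 0 0 0 0 0; 0.6 25 0 0 0 0 0; 0.6 0 0 0 0 0 0; 0.6 0 0 0 0 0 0; 0.6 0 0 0 0 0 0; 0.6 0 0 0 0 0 0"
}}

```text
clock: 12.3
eef_pos: [431.5, 50.0, 128.7]
tool_rot: [-180.0, 0.0, -170.6]
contact_force: [-0.9, 0.6, -0.2]
finger_gap: 51.2
finger_force: 0.0
```

Run:
```python
from h import *
s=env.observe(); print(s['eef_pos'],s['tool_rot'],s['finger_gap'],s['q'])
snap('wrist','w5')
```

```text
[431.50309599  50.04502068 128.74729292] [-1.79995788e+02  3.11773106e-02 -1.70587617e+02] 51.15688962364169 [-3.04771739e+00  1.02247864e+01 -2.87149715e+01  5.10288904e+01
  2.61442111e-03 -1.24600990e+01]
```

View pics/w5.png

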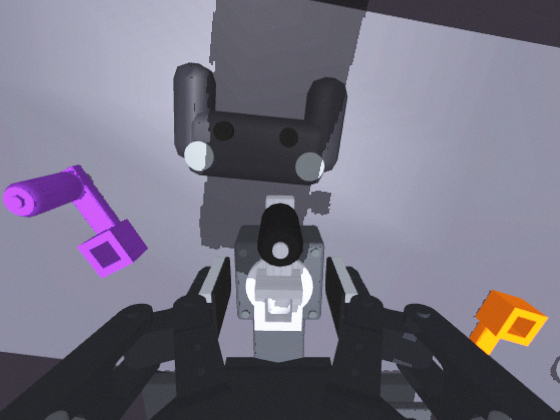

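Grip top centre ≈(280,250) between the open jaws; hub seated on the shoulder.

Run:
```python
from h import *
z=load('w5'); print(at_z(z,280,250,137),at_depth(z,280,250))
```

```text
[431.51171939  50.82467214 137.        ] [429.90033548  50.53135144 140.52439878]
```

>>> {"api": "send_rows", "payload": {
  "targets": "0.6 1 0 15 0 0 0; 0.6 0 0 20 0 0 0; 0.6 0 0 20 0 0 0; 0.6 0 0 20 0 0 0; 0.6 0 0 7 0 0 0; 0.6 0 0 0 0 0 0; 0.6 0 0 0 0 0 0; 0.6 0 0 0 0 0 0"
}}

```text
clock: 13.15
eef_pos: [430.4, 49.8, 47.4]
tool_rot: [-180.0, 0.1, -170.6]
contact_force: [0.2, 1.0, -0.4]
finger_gap: 51.2
finger_force: 0.0
```

>>> {"api": "send_rows", "payload": {
  "targets": "0 0 0 0 0 0 0; 0 0 0 0 0 0 0; 0 0 0 0 0 0 0; 0 0 0 0 0 0 0; 0 0 0 0 0 0 0; 0 0 0 0 0 0 0; 0 0 0 0 0 0 0; 0 0 0 0 0 0 0"
}}

```text
clock: 13.95
eef_pos: [430.0, 49.8, 47.1]
tool_rot: [-180.0, 0.0, -170.6]
contact_force: [-1.4, 0.3, 7.1]
finger_gap: 28.8
finger_force: 58.7
```

```bash
cat >> h.py <<'E'
def wind(a0,step,n,C=(504.6,62.6),r=75,pos=None,yaw=None):
    s=env.observe(); p=np.array(s['eef_pos'][:2]) if pos is None else np.array(pos); y=np.radians(s['tool_rot'][2] if yaw is None else yaw)
    c,si=np.cos(y),np.sin(y); M=np.array([[c,si],[si,-c]])
    for i in range(1,n+1):
        a=np.radians(a0-step*i); q=np.array(C)+r*np.array([np.cos(a),np.sin(a)])
        d=(M@(q-p)).round(1); p=p+M.T@d
        print(f'0 {d[0]} {d[1]} 0 0 0 0',end='; ' if i%8 else '\n')
E
python3 - <<'E'
from h import *
s=env.observe(); print(s['eef_pos'],s['tool_rot'],s['finger_gap'],s['contact_force'])
v=s['eef_pos'][:2]-np.array([504.6,62.6]); print(np.hypot(*v),np.degrees(np.arctan2(v[1],v[0])))
wind(-170.6,8,8)
E
```

```text
[430.00835376  49.79132933  47.05735177] [-1.79985678e+02  4.72055762e-02 -1.70591445e+02] 28.814217852493005 [-1.41190192  0.26368429  7.12326019]
75.6833913914757 -170.25635562215794
0 -1.4 10.9 0 0 0 0; 0 -2.2 10.2 0 0 0 0; 0 -3.6 9.9 0 0 0 0; 0 -4.9 9.2 0 0 0 0; 0 -6.1 8.5 0 0 0 0; 0 -7.3 7.5 0 0 0 0; 0 -8.3 6.4 0 0 0 0; 0 -9.0 5.3 0 0 0 0
```

>>> {"api": "send_rows", "payload": {
  "targets": "0 -1 10.6 0 0 0 0; 0 -2.2 10.2 0 0 0 0; 0 -3.6 9.9 0 0 0 0; 0 -4.9 9.2 0 0 0 0; 0 -6.1 8.5 0 0 0 0; 0 -7.3 7.5 0 0 0 0; 0 -8.3 6.4 0 0 0 0; 0 -9 5.3 0 0 0 0"
}}

```text
clock: 14.75
eef_pos: [459.7, 123.4, 47.1]
tool_rot: [-179.9, -0.1, -170.6]
contact_force: [-3.6, -3.1, 12.2]
finger_gap: 28.5
finger_force: 59.5
```

```bash
cat > st.py <<'E'
from h import *
s=env.observe(); v=s['eef_pos'][:2]-np.array([504.6,62.6]); a=np.degrees(np.arctan2(v[1],v[0]))
print(s['clock'],s['eef_pos'].round(1),np.round(s['tool_rot'],1),s['finger_gap'],np.round(s['contact_force'],1),np.hypot(*v),a,-170.6-a)
E
python3 - <<'E'
exec(open('st.py').read())
wind(-170.6-64,8,24,pos=np.array([504.6,62.6])+75*np.array([np.cos(np.radians(-234.6)),np.sin(np.radians(-234.6))]),yaw=-170.6)
E
```

```text
14.75 [459.7 123.4  47.1] [-1.799e+02 -1.000e-01 -1.706e+02] 28.46672355112966 [-3.6 -3.1 12.2] 75.58287991976198 126.40309099097279 -297.0030909909728
0 -9.7 3.9 0 0 0 0; 0 -10.2 2.6 0 0 0 0; 0 -10.4 1.0 0 0 0 0; 0 -10.4 -0.3 0 0 0 0; 0 -10.3 -1.8 0 0 0 0; 0 -10.0 -3.3 0 0 0 0; 0 -9.4 -4.6 0 0 0 0; 0 -8.7 -5.8 0 0 0 0
0 -7.7 -7.0 0 0 0 0; 0 -6.8 -8.0 0 0 0 0; 0 -5.5 -8.9 0 0 0 0; 0 -4.3 -9.6 0 0 0 0; 0 -2.8 -10.0 0 0 0 0; 0 -1.5 -10.4 0 0 0 0; 0 0.0 -10.4 0 0 0 0; 0 1.5 -10.4 0 0 0 0
0 2.8 -10.1 0 0 0 0; 0 4.3 -9.5 0 0 0 0; 0 5.5 -8.9 0 0 0 0; 0 6.8 -8.0 0 0 0 0; 0 7.7 -7.0 0 0 0 0; 0 8.7 -5.9 0 0 0 0; 0 9.4 -4.5 0 0 0 0; 0 10.0 -3.3 0 0 0 0
```

>>> {"api": "send_rows", "payload": {
  "targets": "0 -9.7 3.9 0 0 0 0; 0 -10.2 2.6 0 0 0 0; 0 -10.4 1 0 0 0 0; 0 -10.4 -0.3 0 0 0 0; 0 -10.3 -1.8 0 0 0 0; 0 -10 -3.3 0 0 0 0; 0 -9.4 -4.6 0 0 0 0; 0 -8.7 -5.8 0 0 0 0"
}}

```text
clock: 15.55
eef_pos: [540.2, 129.1, 47.2]
tool_rot: [179.9, 0.0, -170.5]
contact_force: [-2.4, 3.0, 7.5]
finger_gap: 28.7
finger_force: 59.2
```

```bash
python3 st.py
```

```text
15.55 [540.2 129.1  47.2] [ 179.9    0.  -170.5] 28.700297020562907 [-2.4  3.   7.5] 75.42931198225038 61.836336953993175 -232.43633695399316
```

>>> {"api": "send_rows", "payload": {
  "targets": "0 -7.7 -7 0 0 0 0; 0 -6.8 -8 0 0 0 0; 0 -5.5 -8.9 0 0 0 0; 0 -4.3 -9.6 0 0 0 0; 0 -2.8 -10 0 0 0 0; 0 -1.5 -10.4 0 0 0 0; 0 0 -10.4 0 0 0 0; 0 1.5 -10.4 0 0 0 0"
}}

```text
clock: 16.35
eef_pos: [579.5, 59.5, 47.3]
tool_rot: [179.9, 0.1, -170.6]
contact_force: [-2.0, 3.6, 7.6]
finger_gap: 28.7
finger_force: 59.0
```

>>> {"api": "send_rows", "payload": {
  "targets": "0 2.8 -10.1 0 0 0 0; 0 4.3 -9.5 0 0 0 0; 0 5.5 -8.9 0 0 0 0; 0 6.8 -8 0 0 0 0; 0 7.7 -7 0 0 0 0; 0 8.7 -5.9 0 0 0 0; 0 9.4 -4.5 0 0 0 0; 0 10 -3.3 0 0 0 0"
}}

```text
clock: 17.15
eef_pos: [534.5, -5.8, 47.3]
tool_rot: [179.9, 0.2, -170.6]
contact_force: [2.4, 6.3, 6.3]
finger_gap: 28.7
finger_force: 59.1
```

Run:
```python
exec(open('st.py').read())
wind(-170.6-256,8,16,yaw=-170.6,pos=np.array([504.6,62.6])+75*np.array([np.cos(np.radians(-426.6)),np.sin(np.radians(-426.6))]))
```

```text
17.15 [534.5  -5.8  47.3] [ 179.9    0.2 -170.6] 28.74760497134144 [2.4 6.3 6.3] 74.64656416283992 -66.35307524870827 -104.24692475129173
0 10.3 -1.8 0 0 0 0; 0 10.5 -0.4 0 0 0 0; 0 10.4 1.1 0 0 0 0; 0 10.1 2.5 0 0 0 0; 0 9.7 4.0 0 0 0 0; 0 9.1 5.2 0 0 0 0; 0 8.2 6.4 0 0 0 0; 0 7.3 7.6 0 0 0 0
0 6.1 8.4 0 0 0 0; 0 5.0 9.3 0 0 0 0; 0 3.5 9.8 0 0 0 0; 0 2.2 10.2 0 0 0 0; 0 0.7 10.5 0 0 0 0; 0 -0.7 10.4 0 0 0 0; 0 -2.2 10.2 0 0 0 0; 0 -3.5 9.9 0 0 0 0
```

>>> {"api": "send_rows", "payload": {
  "targets": "0 10.3 -1.8 0 0 0 0; 0 10.5 -0.4 0 0 0 0; 0 10.4 1.1 0 0 0 0; 0 10.1 2.5 0 0 0 0; 0 9.7 4 0 0 0 0; 0 9.1 5.2 0 0 0 0; 0 8.2 6.4 0 0 0 0; 0 7.3 7.6 0 0 0 0"
}}

```text
clock: 17.95
eef_pos: [456.2, 5.3, 47.2]
tool_rot: [-179.9, 0.2, -170.6]
contact_force: [5.7, 1.7, 3.2]
finger_gap: 28.2
finger_force: 59.1
```

>>> {"api": "send_rows", "payload": {
  "targets": "0 6.1 8.4 0 0 0 0; 0 5 9.3 0 0 0 0; 0 3.5 9.8 0 0 0 0; 0 2.2 10.2 0 0 0 0; 0 0.7 10.5 0 0 0 0; 0 -0.7 10.4 0 0 0 0; 0 -2.2 10.2 0 0 0 0; 0 -3.5 9.9 0 0 0 0"
}}

```text
clock: 18.75
eef_pos: [431.2, 80.5, 47.0]
tool_rot: [-179.8, 0.0, -170.6]
contact_force: [1.8, -6.1, 9.7]
finger_gap: 29.1
finger_force: 59.6
```

```bash
cat > lev.py <<'E'
from h import *
import sys
def lev(name):
    out={}
    for cam in ('top','scene'):
        snap(cam,name+cam); z=load(name+cam); d=z['d']; v,u=np.nonzero(d>0)
        q=cv2.undistortPoints(np.stack([u,v],1).astype(float)[:,None],z['K'],z['D'])[:,0]
        P=(RM(z)@(np.c_[q,np.ones(len(q))]*d[v,u][:,None]).T).T+z['t']
        for n,c in (('L',(702,207)),('R',(738,-8))):
            m=(np.abs(P[:,0]-c[0])<38)&(np.abs(P[:,1]-c[1])<38)&(P[:,2]>150)&(P[:,2]<245)
            Q=P[m]; med=np.median(Q[:,2]); Q=Q[np.abs(Q[:,2]-med)<12]
            out[cam+n]=(np.mean(Q[:,2]).round(2),np.std(Q[:,2]).round(2),len(Q),Q[:,:2].mean(0).round(0).tolist())
    return out
if __name__=='__main__':
    o=lev(sys.argv[1])
    for k in o: print(k,o[k])
    for c in('top','scene'): print(c,o[c+'R'][0]-o[c+'L'][0])
E
python3 st.py; python3 lev.py a
python3 - <<'E'
from h import *
import numpy as np
from h import wind
wind(-170.6-384,8,24,yaw=-170.6,pos=np.array([504.6,62.6])+75*np.array([np.cos(np.radians(-554.6)),np.sin(np.radians(-554.6))]))
E
```

```text
18.75 [431.2  80.5  47. ] [-179.8    0.  -170.6] 29.074994604890982 [ 1.8 -6.1  9.7] 75.57895455266976 166.32364825189896 -336.92364825189895
topL (np.float64(197.64), np.float64(3.21), 483, [702.0, 207.0])
topR (np.float64(208.71), np.float64(3.13), 492, [738.0, -8.0])
sceneL (np.float64(196.88), np.float64(2.7), 329, [702.0, 207.0])
sceneR (np.float64(207.55), np.float64(2.62), 397, [738.0, -8.0])
top 11.070000000000022
scene 10.670000000000016
0 -4.9 9.2 0 0 0 0; 0 -6.2 8.5 0 0 0 0; 0 -7.2 7.5 0 0 0 0; 0 -8.3 6.5 0 0 0 0; 0 -9.0 5.2 0 0 0 0; 0 -9.7 3.9 0 0 0 0; 0 -10.2 2.6 0 0 0 0; 0 -10.4 1.0 0 0 0 0
0 -10.5 -0.3 0 0 0 0; 0 -10.3 -1.8 0 0 0 0; 0 -9.9 -3.3 0 0 0 0; 0 -9.4 -4.6 0 0 0 0; 0 -8.7 -5.8 0 0 0 0; 0 -7.8 -7.0 0 0 0 0; 0 -6.7 -8.0 0 0 0 0; 0 -5.5 -8.9 0 0 0 0
0 -4.3 -9.6 0 0 0 0; 0 -2.9 -10.0 0 0 0 0; 0 -1.4 -10.4 0 0 0 0; 0 -0.0 -10.4 0 0 0 0; 0 1.4 -10.4 0 0 0 0; 0 2.9 -10.1 0 0 0 0; 0 4.3 -9.5 0 0 0 0; 0 5.5 -8.9 0 0 0 0
```

>>> {"api": "send_rows", "payload": {
  "targets": "0 -4.9 9.2 0 0 0 0; 0 -6.2 8.5 0 0 0 0; 0 -7.2 7.5 0 0 0 0; 0 -8.3 6.5 0 0 0 0; 0 -9 5.2 0 0 0 0; 0 -9.7 3.9 0 0 0 0; 0 -10.2 2.6 0 0 0 0; 0 -10.4 1 0 0 0 0"
}}

```text
clock: 19.65
eef_pos: [486.9, 136.0, 47.0]
tool_rot: [-180.0, -0.2, -170.6]
contact_force: [-7.2, -0.1, 16.6]
finger_gap: 28.6
finger_force: 60.9
```

>>> {"api": "send_rows", "payload": {
  "targets": "0 -10.5 -0.3 0 0 0 0; 0 -10.3 -1.8 0 0 0 0; 0 -9.9 -3.3 0 0 0 0; 0 -9.4 -4.6 0 0 0 0; 0 -8.7 -5.8 0 0 0 0; 0 -7.8 -7 0 0 0 0; 0 -6.7 -8 0 0 0 0; 0 -5.5 -8.9 0 0 0 0"
}}

```text
clock: 20.45
eef_pos: [563.5, 109.3, 47.2]
tool_rot: [179.9, 0.0, -170.5]
contact_force: [0.7, 6.8, 9.4]
finger_gap: 28.5
finger_force: 59.8
```

>>> {"api": "send_rows", "payload": {
  "targets": "0 -4.3 -9.6 0 0 0 0; 0 -2.9 -10 0 0 0 0; 0 -1.4 -10.4 0 0 0 0; 0 0 -10.4 0 0 0 0; 0 1.4 -10.4 0 0 0 0; 0 2.9 -10.1 0 0 0 0; 0 0 0 0 0 0 0; 0 0 0 0 0 0 0"
}}

```text
clock: 21.25
eef_pos: [578.0, 48.1, 47.3]
tool_rot: [-179.9, 0.1, -170.6]
contact_force: [3.5, -1.5, 7.9]
finger_gap: 28.6
finger_force: 59.7
```

```bash
python3 st.py; for i in b c d; do python3 lev.py $i|tail -2; done
```

```text
21.25 [578.   48.1  47.3] [-1.799e+02  1.000e-01 -1.706e+02] 28.64757938753795 [ 3.5 -1.5  7.9] 74.78200721786432 -11.181551647989208 -159.41844835201078
top 1.3400000000000034
scene 0.7199999999999989
top 1.240000000000009
scene 0.6200000000000045
top 0.8699999999999761
scene 0.9199999999999875
```

Run:
```python
from h import *
wind(-10.6,4.5,4,yaw=-170.6,pos=np.array([504.6,62.6])+75*np.array([np.cos(np.radians(-10.6)),np.sin(np.radians(-10.6))]))
```

```text
0 2.2 -5.5 0 0 0 0; 0 2.7 -5.2 0 0 0 0; 0 3.0 -5.0 0 0 0 0; 0 3.5 -4.8 0 0 0 0;
```

>>> {"api": "send_rows", "payload": {
  "targets": "0 2.2 -5.5 0 0 0 0; 0 2.7 -5.2 0 0 0 0; 0 3 -5 0 0 0 0; 0 3.3 -4.5 0 0 0 0; 0 0 0 0 0 0 0; 0 0 0 0 0 0 0; 0 0 0 0 0 0 0; 0 0 0 0 0 0 0"
}}

```text
clock: 22.35
eef_pos: [570.1, 26.7, 47.3]
tool_rot: [-180.0, 0.1, -170.6]
contact_force: [2.1, -0.7, 8.9]
finger_gap: 28.6
finger_force: 59.8
```

```bash
python3 st.py; for i in e f g h; do python3 lev.py $i|tail -2; done
```

```text
22.35 [570.1  26.7  47.3] [-1.800e+02  1.000e-01 -1.706e+02] 28.6368404117969 [ 2.1 -0.7  8.9] 74.68823089117336 -28.69031663195103 -141.90968336804897
top -0.14000000000001478
scene -0.12999999999999545
top 0.7800000000000011
scene -0.030000000000001137
top 0.21000000000000796
scene -0.44999999999998863
top -0.09999999999999432
scene -0.0700000000000216
```

Level within measuring error. Release and withdraw.

>>> {"api": "send_rows", "payload": {
  "targets": "0.6 0 0 0 0 0 0; 0.6 0 0 0 0 0 0; 0.6 0 0 0 0 0 0; 0.6 0 0 0 0 0 0; 0.6 0 0 -10 0 0 0; 0.6 0 0 -25 0 0 0; 0.6 0 0 -40 0 0 0; 0.6 0 0 -40 0 0 0"
}}

```text
clock: 23.55
eef_pos: [569.1, 26.8, 163.3]
tool_rot: [180.0, -0.1, -170.6]
contact_force: [1.0, -0.7, -1.3]
finger_gap: 51.0
finger_force: 0.0
```

>>> {"api": "send_rows", "payload": {
  "targets": "0.6 30 0 -40 0 0 0; 0.6 40 0 0 0 0 0; 0.6 40 0 0 0 0 0; 0.6 0 0 0 0 0 0; 0.6 0 0 0 0 0 0; 0.6 0 0 0 0 0 0; 0.6 0 0 0 0 0 0; 0.6 0 0 0 0 0 0"
}}

```text
clock: 24.35
eef_pos: [461.9, 8.8, 201.4]
tool_rot: [180.0, -0.0, -170.6]
contact_force: [-1.2, 0.3, -0.0]
finger_gap: 51.3
finger_force: 0.0
```

```bash
python3 st.py; for i in i j k; do python3 lev.py $i|tail -2; done; python3 -c "
from h import *
snap('wrist','w6')"
```

```text
24.35 [461.9   8.8 201.4] [ 180.    -0.  -170.6] 51.275987716984226 [-1.2  0.3 -0. ] 68.69062842673199 -128.48240746466976 -42.11759253533023
top 0.07999999999998408
scene -0.22999999999998977
top 0.3499999999999943
scene -0.28999999999999204
top 0.10000000000002274
scene -0.09000000000000341
```

View pics/w6.png

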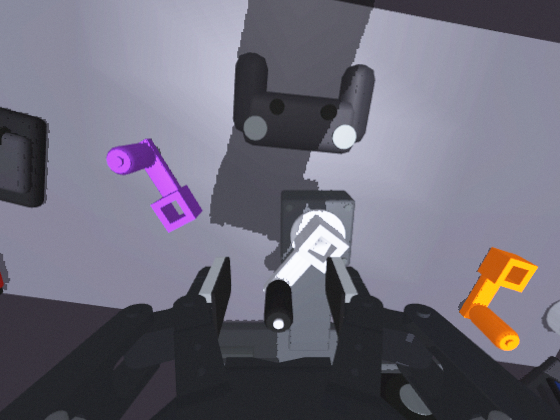

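The crank is on the shaft (hub ≈(323,243), grip ≈(278,322)) and the gripper is clear of it. One height check of the hub, then I hand in.

Run:
```python
from h import *
z=load('w6')
P=[at_depth(z,u,v,0) for u in range(300,348) for v in range(222,268)]
h=np.array([p[2] for p in P]); print(np.median(h[(h>88)&(h<110)]), np.percentile(h,98))
if abs(np.median(h[(h>88)&(h<110)])-96)<4: print(env.sign_off())
```

```text
96.05510952536375 nan
the job is handed in; nothing more can be done
None
  return _methods._mean(a, axis=axis, dtype=dtype,
  ret = ret.dtype.type(ret / rcount)
```

The job is handed in: the steel crank is fully down on the shaft and released, and I wound it clockwise until the speaker tops measured level to within about 0.4 mm, using about 25 s of the 64 s.

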